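# Lay out the jar-filling place by the spice turntable

### The job

Get ready to fill the empty spice jar: stand the open jar from the turntable in the middle of the green plate, setting the glass down without dropping it, and then sit the orange funnel level in its mouth. To the left of the plate (as the robot sees it) lay the red lid, top up, and to the right of the plate the tongs, jaws pointing straight away from the robot, both level with the plate's middle and about 2 cm clear of its rim. Leave the plate where it is and the two closed jars standing on the turntable.

Things in the scene. Friction and masses are not known exactly. Their poses are not given: they have to be found in the camera images.
- open_jar: the jar to be filled: clear empty glass, round and open at the top (no lid), standing on the turntable at the start. 58 mm outside diameter up to 60 mm height, then a 52 mm neck, 80 mm tall in all, round mouth 46 mm inside diameter, floor 6 mm thick, about 160 g. Origin: centre of its underside; z up along its axis.
- funnel: orange plastic wide-mouth jar funnel, standing on its spout on the grey drying mat at the start. Upper cup: cylinder of 60 mm outside diameter from 24 to 60 mm height (open at the top, tapering inside to the spout); below it a flat shoulder at 24 mm height that rests on a jar's rim; below that a spout of 33 mm outside diameter, 24 mm long. Seated in the open jar its underside is 56 mm above the jar's underside. About 45 g. Origin: centre of the spout's lower end; z up.
- red_lid: round red screw lid of the open jar, 55 mm diameter, 14 mm high, lying top side up on the grey drying mat at the start, about 30 g. Origin: centre of its underside; z up.
- tongs: aluminium kitchen tongs, locked shut and rigid, lying on their side on the grey drying mat at the start: two flat arms side by side, 34 mm wide over both and 22 mm high at the middle (their parallel part runs 45 mm either way from the middle), 240 mm long overall, about 110 g. Origin: centre of the underside, close to the centre of mass; x runs along the tongs from the hinge end (at x = -118 mm) to the scalloped jaws (at x = +115 mm), z up.
- plate: round green glazed ceramic plate, 176 mm diameter over the rim, rim 18 mm high, flat inner floor about 100 mm across and 6 mm above its underside, about 450 g, loose on the slab. Origin: centre of its underside; at the start its x axis points straight away from the robot (world x) and its y axis to the robot's left.
- turntable: round white plastic spice turntable, 240 mm diameter, fixed foot; its platter, flat on top at 27 mm above the slab with a rim up to 36 mm, turns stiffly if pushed. Stands on the left or the right side of the slab, with the grey drying mat on the other side. Origin: centre of its underside. The three jars stand on it, 72 mm from its centre, about 125 mm apart.
- white_lid_jar: closed jar with a white lid, on the turntable; stays there. Glass body as the open jar, 85 mm tall with the lid. Origin: centre of its underside.
- black_lid_jar: closed jar with a black lid, on the turntable; stays there. Glass body as the open jar, 85 mm tall with the lid. Origin: centre of its underside.
- drying_mat: ribbed blue-grey drying mat, 260 mm along its x by 220 mm along its y, 5 mm thick, fixed on the slab; lid, funnel and tongs lie on it at the start. Origin: centre of its underside. Not to be moved, nor is what stands around: a steel bowl 86 mm high behind the plate (0.7 m and more from the robot), other kitchenware up to 320 mm tall beyond 0.8 m and more than 0.58 m to the left or right.
Mind the look-alikes: they are no part of the job. Of the things that look like the plate, take the one that is farthest to the robot's left at the start.

How it is judged:
By the outcome, as a careful person would: the job done as asked, in the order asked, and still so for the second after the job is handed in, with the robot touching nothing.
It also fails if it takes over 122 s, if anything falls off the work surface, if the arm or the gripper's body presses on something with over 40 N, if the wrist force passes 120 N, or if a joint passes its speed limit or range.

### The arm

A 7-joint arm with a two-finger parallel gripper is mounted at the origin on the work surface. World frame = base frame: x ahead of the robot, y to its left, z up, the work surface at z = 0. Lengths are in mm, angles in rad, forces in N, time in s.
With the tool pointing down it reaches from about 400 to 850 mm from the base axis. Payload 4.5 kg.
Tool frame: the origin (TCP) lies between the finger pads; the fingertips stand 11 mm ahead of it and the grasp point (between the pads) lies 8 mm behind it; z points along the fingers, y is the line along which they close (so a half turn about z gives the same grasp; the last joint's range is limited). The gripper opens to 88 mm and grips with 3 to 60 N. Pads are 18 mm wide; open, the fingers measure 123 mm over their backs; the gripper's body (75 mm by 187 mm) begins 45 mm behind the grasp point.
Start: joints at [1.284, 0.689, -0.195, 1.565, 0.157, 0.902, -0.215], TCP at [197.108, -593.128, 249.743] pointing down, gripper open.
Joint ranges: [-3.01, 3.01], [-0.46, 2.08], [-1.47, 1.51], [0.13, 2.56], [-1, 4.14], [0.04, 2.09], [-2.66, 2.66]. Speed limits (rad/s): [2.57, 2.57, 3.14, 3.14, 3.14, 3.14, 3.14].

### API

Orientations are given as a 3x3 rotation matrix whose columns are the frame's x, y, z axes.
In Python, from rig import env, optics gives the robot as it stands.
- The arm moves only by the tool step_arm, never from a script. Its argument "series" is a list of rows, each an object of numbers: "hand": the opening in per cent of the stroke, from 0 (shut) to 100 (fully open); "tx", "ty", "tz": the shift along the tool's x, y, z in mm; "ax", "ay", "az": the turn, a rotation vector about the tool's x, y, z in rad. A call has exactly 10 rows; each row is the pose to reach, as a shift and turn from the pose commanded when the call began, along the tool's axes at that moment; what a row does not reach only later rows make up. A row lasts 1/8 s, in which the tool goes at most 62.5 mm and 10.7 degrees, less where a joint would pass 70% of its speed; a pose out of reach is approached as far as the arm can. A call with a gripper value outside its range is refused whole. The fingers move at their own pace and stop on an object; the grip force is fixed at half the most. Time passes only in rows, so rows that repeat a pose let the fingers close, or fill a call up. It gives the time, the measured TCP pose, the force, the opening and the grip force at its end, in the units of the state.
- env.read_state(): the state, without advancing time (a new reading comes with each control period).
- optics.camera(name): name is "scene" or "side" or "wrist"; returns a dict with "frame" (400x640x3 uint8, blue, green, red), "intrinsics" (3x3 intrinsics, pixels), "R" (3x3) and "t" (3): a world point X has camera coordinates R X + t. Camera axes: x right, y down, z forward; pixel columns grow to the right and rows downward; lengths in mm; the calibration is good to about 2 mm. The wrist camera is an equidistant fisheye: a pixel r from the principal point sees the ray r / f radians off the axis. A picture is of the moment at which its call begins. There is no depth.
- env.sign_off(): hands the job in; it is judged then, once.
The state is a dict: "time_s": time; "joints": joint angles; "qd": joint speeds; "joint_torque": joint torques, N m; "tcp_pos": TCP position; "orientation": TCP orientation; "ft_force": force on the tool from outside, world axes, zero at the start; "torque": the same for the moment, N m; "opening": opening from 0.0 (shut) to 1.0 (fully open); "grasp_force": force on a finger pad.
Only numpy, scipy, OpenCV 4.12 (cv2) and the standard library are available. Lean on these libraries where they do the work, as an engineer would, in place of code of your own. Each camera call takes 0.05 s, during which the arm holds its last target. There are 200 camera calls.

## Working session

There is one attempt and no reset: what is moved stays moved. The work goes in short steps, Python scripts to look and compute and a tool call to move; the robot and the scene stay as the last step left them, time stands still between calls to the robot, and variables do not carry over. Pictures are saved under pics/ and viewed, at most 14 in all, crops included, and the job is handed in when it is done.

Besides the shell and the picture viewer there is one more tool, called as a command line: name --argument value ..., lists and objects as JSON in quotes. step_arm: Moves the arm, as the interface text tells. Its arguments: {"type":"object","properties":{"series":{"type":"array"}},"required":["series"]}

```bash
ls; mkdir -p pics; python3 - <<'E'
from rig import env, optics
import cv2,numpy as np
s=env.read_state(); print(s['time_s'],s['tcp_pos'],np.round(s['orientation'],3).tolist(),s['opening'])
for n in ['scene','side']:
    c=optics.camera(n); cv2.imwrite(f'pics/{n}0.png',c['frame']); print(n,np.round(c['intrinsics'],1).tolist(),np.round(c['R'],3).tolist(),np.round(c['t'],1))
E
```

```text
pics
0.0 [ 196.82407802 -592.55208045  248.89968794] [[0.949, 0.315, -0.001], [0.315, -0.949, 0.002], [-0.0, -0.002, -1.0]] 0.9992557850415644
scene [[450.7, 0.0, 323.9], [0.0, 450.7, 196.4], [0.0, 0.0, 1.0]] [[-0.74, 0.672, 0.021], [0.393, 0.458, -0.797], [-0.545, -0.582, -0.603]] [ 274.  -121.6 1496.1]
side [[449.5, 0.0, 322.2], [0.0, 449.5, 208.0], [0.0, 0.0, 1.0]] [[-0.998, -0.056, 0.012], [-0.047, 0.698, -0.715], [0.031, -0.714, -0.699]] [ 377.4   56.5 1487.5]
```

View pics/scene0.png

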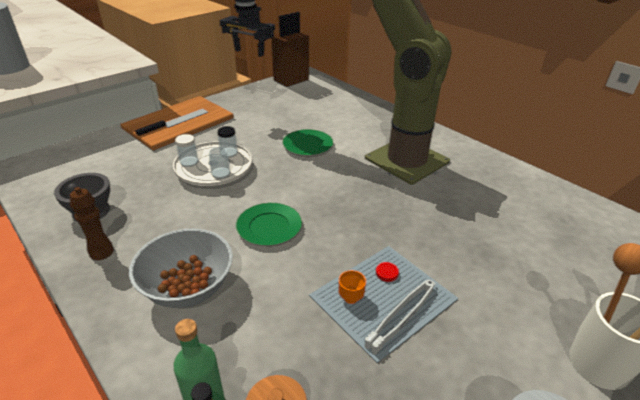

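View pics/side0.png

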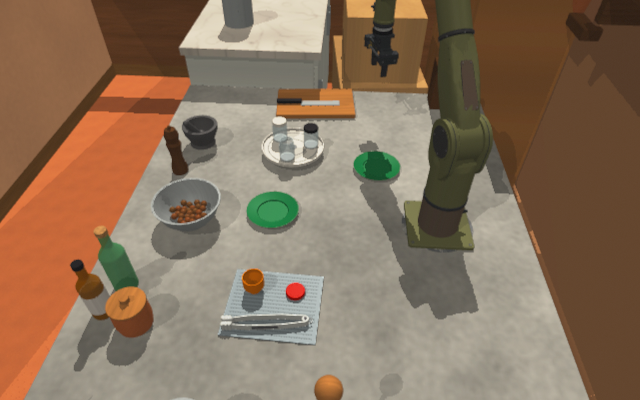

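The scene shows the turntable on the right with three jars, and the mat on the left with funnel, lid and tongs. The target plate is the left one: scene (269,225), side (273,210). The decoy is at scene (307,143). Next I triangulate.

```bash
cat > h.py <<'E'
from rig import env, optics
import cv2,numpy as np
def cam(n,save=None):
    c=optics.camera(n)
    if save: cv2.imwrite(f'pics/{save}.png',c['frame'])
    return c
def ray(c,n,uv):
    K=c['intrinsics'];p=np.array([(uv[0]-K[0,2])/K[0,0],(uv[1]-K[1,2])/K[1,1]])
    if n=='wrist':
        r=np.hypot(*p); d=np.r_[p/max(r,1e-9)*np.sin(r),np.cos(r)]
    else: d=np.r_[p,1]
    return -c['R'].T@c['t'], c['R'].T@d
def at(c,n,uv,z):
    o,d=ray(c,n,uv); return (o+d*(z-o[2])/d[2])
def proj(c,n,X):
    q=c['R']@np.array(X)+c['t'];K=c['intrinsics']
    if n=='wrist':
        a=np.hypot(q[0],q[1]);r=np.arctan2(a,q[2]);p=q[:2]/a*r
    else: p=q[:2]/q[2]
    return p*[K[0,0],K[1,1]]+K[:2,2]
def blob(mask,k=1):
    n,l,st,ce=cv2.connectedComponentsWithStats(mask.astype(np.uint8))
    i=np.argsort(-st[1:,4])[:k]+1
    return [(st[j].tolist(),(l==j)) for j in i]
def planemap(c,n,mask,z):
    v,u=np.nonzero(mask); return np.array([at(c,n,(a,b),z)[:2] for a,b in zip(u,v)])
E
python3 - <<'E'
from h import *
pts={'scene':dict(plate=((269,225),12),decoy=((307,143),12),tt=((213,164),30),white_top=((185,141),112),black_top=((226,132),112),openbase=((220,174),27),funneltop=((352,281),65),lid=((388,271),19),tong1=((371,345),20),tong2=((432,286),20),matc=((384,301),5),bowl=((182,263),40)),
'side':dict(plate=((273,210),12),decoy=((377,165),12),tt=((293,148),30),white_top=((279,122),112),black_top=((311,128),112),openbase=((288,156),27),funneltop=((253,276),65),lid=((296,291),19),tong1=((225,321),20),tong2=((307,322),20),matc=((274,305),5),bowl=((187,205),40))}
for n in pts:
    c=cam(n); f=c['frame'];h=cv2.cvtColor(f,cv2.COLOR_BGR2HSV)
    for k,(uv,z) in pts[n].items(): print(n,k,np.round(at(c,n,uv,z)))
    for nm,lo,hi,z in [('green',50,85,14),('red',0,4,18),('orange',5,14,45)]:
        m=cv2.inRange(h,(lo,120,40),(hi,255,255))>0
        for st,mm in blob(m,3):
            if st[4]>100:
                P=planemap(c,n,mm,z) if st[4]<6000 else None
                if P is not None: print(n,nm,st,np.round((P.max(0)+P.min(0))/2),np.round(np.ptp(P,axis=0)))
E
```

```text
scene plate [550. -20.  12.]
scene decoy [ 194. -280.   12.]
scene tt [ 520. -348.   30.]
scene white_top [ 575. -394.  112.]
scene black_top [ 453. -363.  112.]
scene openbase [ 530. -290.   27.]
scene funneltop [560. 298.  65.]
scene lid [442. 304.  19.]
scene tong1 [621. 417.  20.]
scene tong2 [402. 402.  20.]
scene matc [507. 352.   5.]
scene bowl [801. -16.  40.]
scene green [237, 203, 65, 42, 2103] [545. -25.] [170. 170.]
scene green [283, 130, 50, 25, 955] [ 189. -284.] [169. 166.]
scene red [376, 262, 23, 20, 317] [443. 302.] [60. 57.]
side plate [545. -22.  12.]
side decoy [ 188. -288.   12.]
side tt [ 510. -347.   30.]
side white_top [ 566. -397.  112.]
side black_top [ 442. -366.  112.]
side openbase [ 525. -299.   27.]
side funneltop [555. 294.  65.]
side lid [436. 304.  19.]
side tong1 [615. 413.  20.]
side tong2 [397. 402.  20.]
side matc [494. 345.   5.]
side bowl [826.   2.  40.]
side green [247, 192, 51, 36, 1425] [549. -26.] [170. 169.]
side green [354, 152, 46, 28, 1006] [ 190. -285.] [169. 163.]
side red [286, 283, 19, 17, 274] [439. 303.] [53. 56.]
side orange [276, 80, 79, 38, 1898] [ 447. -696.] [340. 322.]
```

Plate centre is about (547,-23), the turntable about (515,-348) and the open jar about (528,-284), which fits the 72 mm geometry. I'm moving above the jar and aligning yaw with the world.

step_arm --series '[{"tx":50,"ty":-23,"az":0.08,"hand":100},{"tx":105,"ty":-48,"az":0.16,"hand":100},{"tx":160,"ty":-73,"az":0.24,"hand":100},{"tx":215,"ty":-98,"az":0.32,"hand":100},{"tx":270,"ty":-123,"az":0.32,"hand":100},{"tx":325,"ty":-148,"az":0.32,"hand":100},{"tx":375,"ty":-172,"az":0.32,"hand":100},{"tx":411,"ty":-189,"az":0.32,"hand":100},{"tx":411,"ty":-189,"az":0.32,"hand":100},{"tx":411,"ty":-189,"az":0.32,"hand":100}]'

```text
validation failed for argument at $.se...
```

```bash
python3 - <<'E'
from h import *
s=env.read_state(); print(s['time_s'],s['tcp_pos'],np.round(s['orientation'],3).tolist(),s['ft_force'])
c=cam('wrist','w1');print(c['intrinsics'],c['R'],c['t'])
f=cv2.resize(c['frame'],(800,500));cv2.imwrite('pics/w1.png',f)
E
```

```text
0.2 [ 196.99118392 -592.78718     249.23114933] [[0.949, 0.315, -0.0], [0.315, -0.949, 0.001], [-0.0, -0.001, -1.0]] [ 0.5165765  -0.01877459 -0.48362728]
[[309.70691629   0.         320.76605181]
 [  0.         309.70691629 201.10784836]
 [  0.           0.           1.        ]] [[ 0.31504487 -0.94907594 -0.00126452]
 [-0.91679895 -0.30467453  0.25817263]
 [-0.2454107  -0.08017666 -0.96609797]] [-624.24004401  -35.52454599  389.99646072]
```

View pics/w1.png

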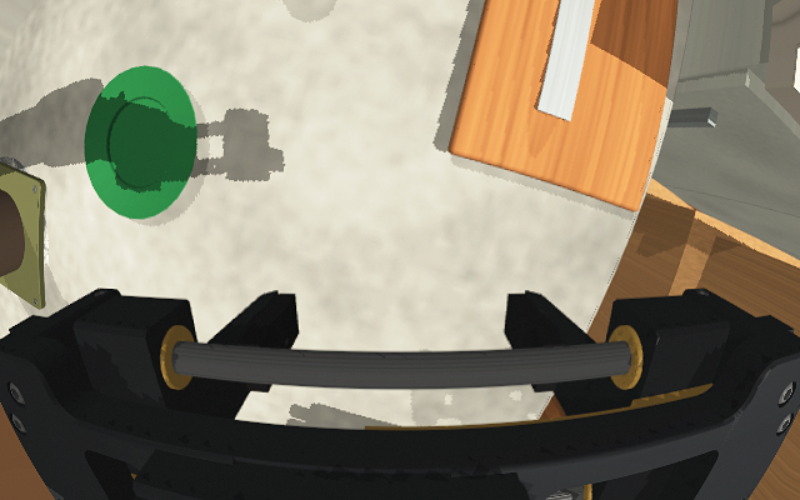

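The wrist picture shows the decoy plate and the fingers at the bottom, with image up along tool +x. The move was rejected, so I'm retrying with every key in each row.

step_arm --series '[{"hand":100,"tx":50,"ty":-23,"tz":0,"ax":0,"ay":0,"az":0.08},{"hand":100,"tx":105,"ty":-48,"tz":0,"ax":0,"ay":0,"az":0.16},{"hand":100,"tx":160,"ty":-73,"tz":0,"ax":0,"ay":0,"az":0.24},{"hand":100,"tx":215,"ty":-98,"tz":0,"ax":0,"ay":0,"az":0.32},{"hand":100,"tx":270,"ty":-123,"tz":0,"ax":0,"ay":0,"az":0.32},{"hand":100,"tx":325,"ty":-148,"tz":0,"ax":0,"ay":0,"az":0.32},{"hand":100,"tx":375,"ty":-172,"tz":0,"ax":0,"ay":0,"az":0.32},{"hand":100,"tx":411,"ty":-189,"tz":0,"ax":0,"ay":0,"az":0.32},{"hand":100,"tx":411,"ty":-189,"tz":0,"ax":0,"ay":0,"az":0.32},{"hand":100,"tx":411,"ty":-189,"tz":0,"ax":0,"ay":0,"az":0.32}]'

```text
time_s: 1.5
tcp_pos: [526.7, -285.0, 249.5]
orientation: [[1.0, 0.0, -0.001], [0.0, -1.0, -0.001], [-0.001, 0.001, -1.0]]
ft_force: [-0.5, -0.7, 0.1]
opening: 1.006
grasp_force: 0.0
```

```bash
python3 - <<'E'
from h import *
c=cam('wrist','w2');f=cv2.resize(c['frame'][:300],(800,375))
cv2.imwrite('pics/w2.png',f)
np.save('w2.npy',dict(R=c['R'],t=c['t'],intrinsics=c['intrinsics']),allow_pickle=True)
print(proj(c,'wrist',(527,-285,107))*1.25, -c['R'].T@c['t'])
E
```

```text
[401.10957431 240.03916306] [ 593.05692983 -284.75653415  385.4060151 ]
```

View pics/w2.png

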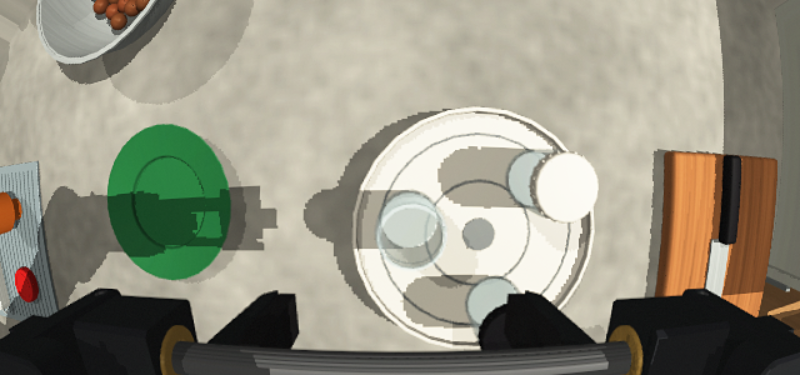

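The open jar's rim circle is at (412,236) and its base at (408,223) in 800 scale. The plate is at (169,201).

```bash
python3 - <<'E'
from h import *
c=np.load('w2.npy',allow_pickle=True).item()
for k,uv,z in [('rim',(412,236),107),('rim95',(412,236),92),('base',(408,223),29),('ttc',(479,234),27),('ttL',(354,234),36),('ttR',(596,234),36),('whitetop',(566,187),112),('plL',(108,202),18),('plR',(230,202),18),('plT',(169,124),18),('plB',(169,280),18)]:
    print(k,np.round(at(c,'wrist',(uv[0]/1.25,uv[1]/1.25),z)))
E
```

```text
rim [ 530. -293.  107.]
rim95 [ 527. -293.   92.]
base [ 525. -292.   29.]
ttc [ 514. -360.   27.]
ttL [ 516. -241.   36.]
ttR [ 517. -482.   36.]
whitetop [ 570. -409.  112.]
plL [555.  62.  18.]
plR [ 547. -111.   18.]
plT [634. -39.  18.]
plB [461. -19.  18.]
```

step_arm --series '[{"hand":100,"tx":0,"ty":7,"tz":25,"ax":0,"ay":0,"az":0},{"hand":100,"tx":0,"ty":7,"tz":60,"ax":0,"ay":0,"az":0},{"hand":100,"tx":0,"ty":7,"tz":95,"ax":0,"ay":0,"az":0},{"hand":100,"tx":0,"ty":7,"tz":120,"ax":0,"ay":0,"az":0},{"hand":100,"tx":0,"ty":7,"tz":140,"ax":0,"ay":0,"az":0},{"hand":100,"tx":0,"ty":7,"tz":155,"ax":0,"ay":0,"az":0},{"hand":100,"tx":0,"ty":7,"tz":170,"ax":0,"ay":0,"az":0},{"hand":100,"tx":0,"ty":7,"tz":182,"ax":0,"ay":0,"az":0},{"hand":100,"tx":0,"ty":7,"tz":182,"ax":0,"ay":0,"az":0},{"hand":100,"tx":0,"ty":7,"tz":182,"ax":0,"ay":0,"az":0}]'

```text
time_s: 2.8
tcp_pos: [527.9, -291.3, 68.1]
orientation: [[1.0, 0.001, 0.001], [0.001, -1.0, -0.0], [0.001, 0.0, -1.0]]
ft_force: [1.0, -0.1, -0.4]
opening: 0.996
grasp_force: 0.0
```

```bash
python3 - <<'E'
from h import *
c=cam('wrist');a=c['frame'][130:330,200:440]
d=cam('side')['frame'][90:190,230:350]
cv2.imwrite('pics/w3.png',np.hstack([cv2.resize(a,(480,400)),cv2.resize(d,(300,400))[:, :300]]))
E
```

```text
(no output)
```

View pics/w3.png

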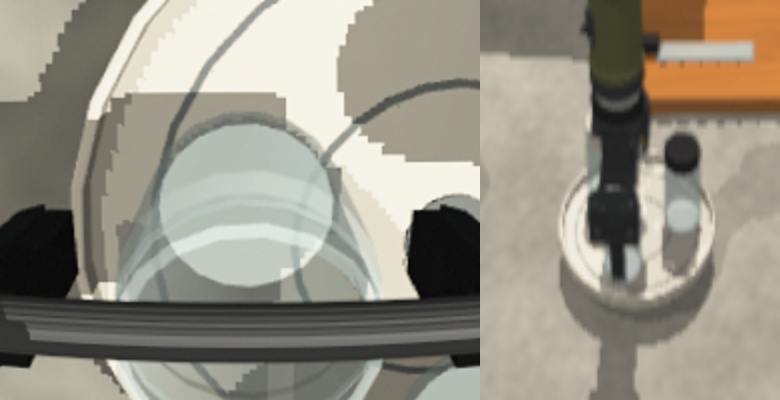

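The jar is well centred between the fingers (base centre at col 246, fingers' mid at 244). I'm checking x, then closing.

```bash
python3 - <<'E'
from h import *
c=cam('wrist');print(at(c,'wrist',(323,232.5),30),at(c,'wrist',(323,232.5),27))
E
```

```text
[ 528.12738015 -292.59865091   30.        ] [ 526.99355663 -292.62347641   27.        ]
```

step_arm --series '[{"hand":70,"tx":0,"ty":0,"tz":0,"ax":0,"ay":0,"az":0},{"hand":60,"tx":0,"ty":0,"tz":0,"ax":0,"ay":0,"az":0},{"hand":50,"tx":0,"ty":0,"tz":0,"ax":0,"ay":0,"az":0},{"hand":50,"tx":0,"ty":0,"tz":0,"ax":0,"ay":0,"az":0},{"hand":40,"tx":0,"ty":0,"tz":0,"ax":0,"ay":0,"az":0},{"hand":40,"tx":0,"ty":0,"tz":0,"ax":0,"ay":0,"az":0},{"hand":40,"tx":0,"ty":0,"tz":0,"ax":0,"ay":0,"az":0},{"hand":40,"tx":0,"ty":0,"tz":0,"ax":0,"ay":0,"az":0},{"hand":40,"tx":0,"ty":0,"tz":0,"ax":0,"ay":0,"az":0},{"hand":40,"tx":0,"ty":0,"tz":0,"ax":0,"ay":0,"az":0}]'

```text
time_s: 4.2
tcp_pos: [527.6, -291.3, 67.8]
orientation: [[1.0, 0.001, 0.0], [0.001, -1.0, -0.0], [0.0, 0.0, -1.0]]
ft_force: [-0.5, -0.7, -0.0]
opening: 0.611
grasp_force: 29.7
```

step_arm --series '[{"hand":40,"tx":0,"ty":0,"tz":-20,"ax":0,"ay":0,"az":0},{"hand":40,"tx":0,"ty":0,"tz":-50,"ax":0,"ay":0,"az":0},{"hand":40,"tx":0,"ty":-15,"tz":-80,"ax":0,"ay":0,"az":0},{"hand":40,"tx":5,"ty":-50,"tz":-90,"ax":0,"ay":0,"az":0},{"hand":40,"tx":10,"ty":-100,"tz":-90,"ax":0,"ay":0,"az":0},{"hand":40,"tx":15,"ty":-155,"tz":-90,"ax":0,"ay":0,"az":0},{"hand":40,"tx":20,"ty":-205,"tz":-90,"ax":0,"ay":0,"az":0},{"hand":40,"tx":20,"ty":-245,"tz":-80,"ax":0,"ay":0,"az":0},{"hand":40,"tx":20,"ty":-266,"tz":-70,"ax":0,"ay":0,"az":0},{"hand":40,"tx":20,"ty":-266,"tz":-60,"ax":0,"ay":0,"az":0}]'

```text
time_s: 5.45
tcp_pos: [547.6, -22.5, 128.3]
orientation: [[1.0, 0.005, 0.001], [0.005, -1.0, 0.002], [0.001, -0.002, -1.0]]
ft_force: [0.6, -0.4, -2.6]
opening: 0.614
grasp_force: 29.7
```

```bash
python3 - <<'E'
from h import *
s=env.read_state();print(s['tcp_pos'],s['grasp_force'])
for n in ['wrist','scene','side']:
    c=cam(n,'p_'+n);h=cv2.cvtColor(c['frame'],cv2.COLOR_BGR2HSV)
    st,m=blob(cv2.inRange(h,(50,120,40),(85,255,255))>0)[0]
    P=planemap(c,n,m,16);print(n,st,np.round(P.min(0)),np.round(P.max(0)),(P.min(0)+P.max(0))/2)
w=cv2.imread('pics/p_wrist.png')[60:330,120:520];cv2.imwrite('pics/w4.png',cv2.resize(w,(800,540)))
E
```

```text
[547.64608126 -22.51514858 128.27521182] 29.684617767528607
wrist [221, 93, 204, 152, 20387] [ 508. -111.] [636.  64.] [572.13263878 -23.8876728 ]
scene [237, 204, 64, 41, 2021] [ 462. -108.] [631.  60.] [546.52761491 -24.17025066]
side [247, 193, 51, 34, 1325] [ 464. -104.] [634.  57.] [548.73559701 -23.5644569 ]
```

View pics/w4.png

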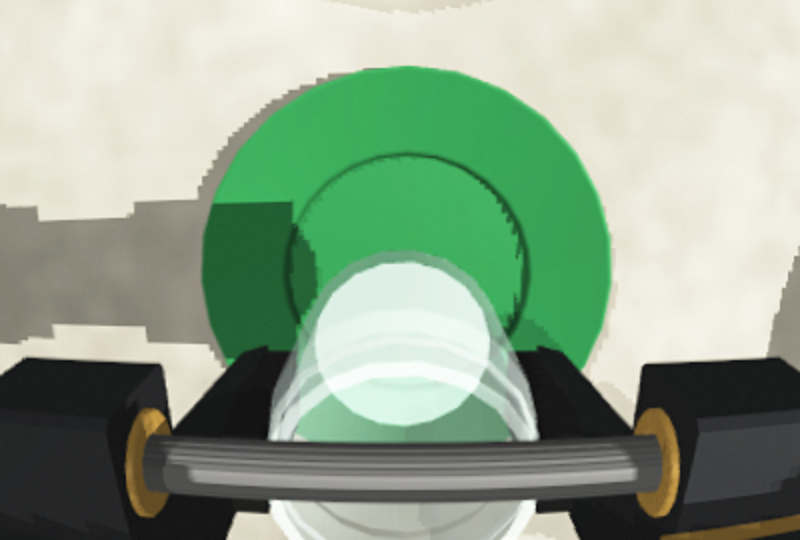

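The jar hangs upright over the plate, whose centre is (547.5,-24). I'm lowering it, slowly at the end.

step_arm --series '[{"hand":40,"tx":0,"ty":0,"tz":20,"ax":0,"ay":0,"az":0},{"hand":40,"tx":0,"ty":0,"tz":45,"ax":0,"ay":0,"az":0},{"hand":40,"tx":0,"ty":0,"tz":62,"ax":0,"ay":0,"az":0},{"hand":40,"tx":0,"ty":0,"tz":70,"ax":0,"ay":0,"az":0},{"hand":40,"tx":0,"ty":0,"tz":74,"ax":0,"ay":0,"az":0},{"hand":40,"tx":0,"ty":0,"tz":76,"ax":0,"ay":0,"az":0},{"hand":40,"tx":0,"ty":0,"tz":77,"ax":0,"ay":0,"az":0},{"hand":40,"tx":0,"ty":0,"tz":78,"ax":0,"ay":0,"az":0},{"hand":40,"tx":0,"ty":0,"tz":79,"ax":0,"ay":0,"az":0},{"hand":40,"tx":0,"ty":0,"tz":80,"ax":0,"ay":0,"az":0}]'

```text
time_s: 6.85
tcp_pos: [547.4, -25.1, 47.7]
orientation: [[1.0, 0.001, 0.0], [0.001, -1.0, -0.0], [0.0, 0.0, -1.0]]
ft_force: [-0.5, 1.2, -1.1]
opening: 0.61
grasp_force: 29.7
```

step_arm --series '[{"hand":40,"tx":0,"ty":0,"tz":0.4,"ax":0,"ay":0,"az":0},{"hand":40,"tx":0,"ty":0,"tz":0.7,"ax":0,"ay":0,"az":0},{"hand":40,"tx":0,"ty":0,"tz":1,"ax":0,"ay":0,"az":0},{"hand":40,"tx":0,"ty":0,"tz":1.2,"ax":0,"ay":0,"az":0},{"hand":40,"tx":0,"ty":0,"tz":1.2,"ax":0,"ay":0,"az":0},{"hand":40,"tx":0,"ty":0,"tz":1.2,"ax":0,"ay":0,"az":0},{"hand":40,"tx":0,"ty":0,"tz":1.2,"ax":0,"ay":0,"az":0},{"hand":40,"tx":0,"ty":0,"tz":1.2,"ax":0,"ay":0,"az":0},{"hand":40,"tx":0,"ty":0,"tz":1.2,"ax":0,"ay":0,"az":0},{"hand":40,"tx":0,"ty":0,"tz":1.2,"ax":0,"ay":0,"az":0}]'

```text
time_s: 8.1
tcp_pos: [547.3, -25.2, 46.7]
orientation: [[1.0, 0.001, 0.0], [0.001, -1.0, -0.0], [0.0, 0.0, -1.0]]
ft_force: [-1.3, 1.0, 5.2]
opening: 0.609
grasp_force: 29.8
```

step_arm --series '[{"hand":63,"tx":0,"ty":0,"tz":0,"ax":0,"ay":0,"az":0},{"hand":67,"tx":0,"ty":0,"tz":0,"ax":0,"ay":0,"az":0},{"hand":75,"tx":0,"ty":0,"tz":0,"ax":0,"ay":0,"az":0},{"hand":85,"tx":0,"ty":0,"tz":0,"ax":0,"ay":0,"az":0},{"hand":88,"tx":0,"ty":0,"tz":0,"ax":0,"ay":0,"az":0},{"hand":88,"tx":0,"ty":0,"tz":-20,"ax":0,"ay":0,"az":0},{"hand":88,"tx":0,"ty":0,"tz":-50,"ax":0,"ay":0,"az":0},{"hand":88,"tx":0,"ty":0,"tz":-90,"ax":0,"ay":0,"az":0},{"hand":88,"tx":0,"ty":0,"tz":-130,"ax":0,"ay":0,"az":0},{"hand":88,"tx":0,"ty":0,"tz":-150,"ax":0,"ay":0,"az":0}]'

```text
time_s: 9.35
tcp_pos: [548.1, -25.2, 198.7]
orientation: [[1.0, 0.001, 0.003], [0.001, -1.0, -0.0], [0.003, 0.0, -1.0]]
ft_force: [-0.2, 0.2, -0.6]
opening: 0.876
grasp_force: 0.0
```

step_arm --series '[{"hand":100,"tx":0,"ty":-40,"tz":0,"ax":0,"ay":0,"az":0},{"hand":100,"tx":0,"ty":-90,"tz":0,"ax":0,"ay":0,"az":0},{"hand":100,"tx":0,"ty":-140,"tz":0,"ax":0,"ay":0,"az":0},{"hand":100,"tx":0,"ty":-190,"tz":0,"ax":0,"ay":0,"az":0},{"hand":100,"tx":0,"ty":-240,"tz":0,"ax":0,"ay":0,"az":0},{"hand":100,"tx":0,"ty":-280,"tz":0,"ax":0,"ay":0,"az":0},{"hand":100,"tx":0,"ty":-310,"tz":0,"ax":0,"ay":0,"az":0},{"hand":100,"tx":0,"ty":-320,"tz":0,"ax":0,"ay":0,"az":0},{"hand":100,"tx":0,"ty":-320,"tz":0,"ax":0,"ay":0,"az":0},{"hand":100,"tx":0,"ty":-320,"tz":0,"ax":0,"ay":0,"az":0}]'

```text
time_s: 10.6
tcp_pos: [547.5, 292.5, 196.5]
orientation: [[1.0, -0.002, -0.0], [-0.002, -1.0, -0.002], [-0.0, 0.002, -1.0]]
ft_force: [0.2, -0.1, -0.0]
opening: 0.995
grasp_force: 0.0
```

```bash
python3 - <<'E'
from h import *
s=env.read_state();print(s['tcp_pos'],s['opening'])
c=cam('wrist','p5');h=cv2.cvtColor(c['frame'],cv2.COLOR_BGR2HSV)
np.save('w5.npy',dict(R=c['R'],t=c['t'],intrinsics=c['intrinsics']),allow_pickle=True)
for nm,lo,hi,z in [('green',50,85,16),('red',0,4,19),('orange',5,14,65)]:
    st,m=blob(cv2.inRange(h,(lo,120,40),(hi,255,255))>0)[0]
    P=planemap(c,'wrist',m,z);print(nm,st,np.round(P.min(0)),np.round(P.max(0)),(P.min(0)+P.max(0))/2)
w=c['frame'];cv2.imwrite('pics/w5.png',cv2.resize(w,(800,500)))
side=cam('side','s5');
E
```

```text
[547.4782858  292.53175315 196.50736461] 0.9950961530913259
green [513, 121, 88, 117, 5847] [ 476. -111.] [636.  61.] [555.72261813 -24.9627886 ]
red [291, 252, 49, 30, 1216] [434. 272.] [472. 327.] [453.01192554 299.16326565]
orange [286, 152, 63, 62, 2418] [531. 268.] [586. 323.] [558.60015977 295.73357705]
```

View pics/w5.png

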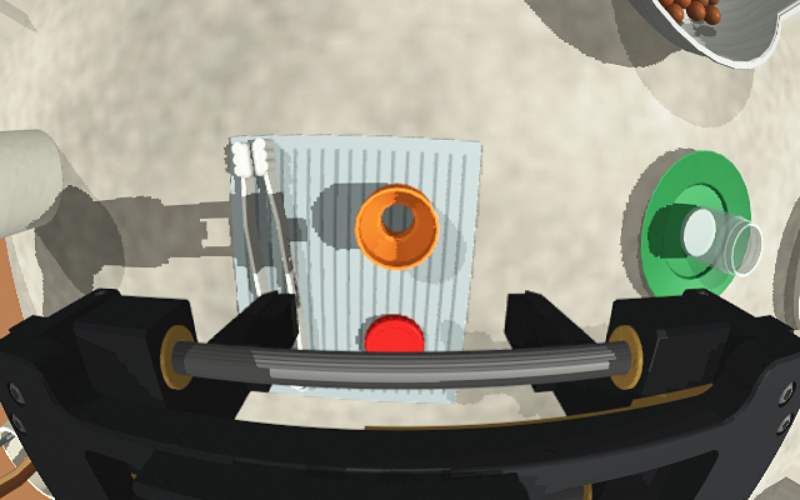

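Picture shows the jar in the plate's middle, the funnel at (397,227) or world (558,296), the tongs with jaws already pointing away (top, (250,155)), and the lid at (395,333). I'm descending on the funnel and gripping.

step_arm --series '[{"hand":100,"tx":10,"ty":-1,"tz":25,"ax":0,"ay":0,"az":0},{"hand":100,"tx":10,"ty":-1,"tz":65,"ax":0,"ay":0,"az":0},{"hand":100,"tx":10,"ty":-1,"tz":105,"ax":0,"ay":0,"az":0},{"hand":100,"tx":10,"ty":-1,"tz":135,"ax":0,"ay":0,"az":0},{"hand":100,"tx":10,"ty":-1,"tz":150,"ax":0,"ay":0,"az":0},{"hand":100,"tx":10,"ty":-1,"tz":155,"ax":0,"ay":0,"az":0},{"hand":80,"tx":10,"ty":-1,"tz":155,"ax":0,"ay":0,"az":0},{"hand":72,"tx":10,"ty":-1,"tz":155,"ax":0,"ay":0,"az":0},{"hand":62,"tx":10,"ty":-1,"tz":155,"ax":0,"ay":0,"az":0},{"hand":45,"tx":10,"ty":-1,"tz":155,"ax":0,"ay":0,"az":0}]'

```text
time_s: 11.95
tcp_pos: [557.5, 296.1, 42.3]
orientation: [[1.0, 0.001, 0.001], [0.001, -1.0, 0.001], [0.001, -0.001, -1.0]]
ft_force: [-0.5, -0.2, 3.2]
opening: 0.658
grasp_force: 30.0
```

step_arm --series '[{"hand":45,"tx":0,"ty":0,"tz":0,"ax":0,"ay":0,"az":0},{"hand":45,"tx":0,"ty":0,"tz":0,"ax":0,"ay":0,"az":0},{"hand":45,"tx":0,"ty":0,"tz":0,"ax":0,"ay":0,"az":0},{"hand":45,"tx":0,"ty":0,"tz":0,"ax":0,"ay":0,"az":0},{"hand":45,"tx":0,"ty":0,"tz":0,"ax":0,"ay":0,"az":0},{"hand":45,"tx":0,"ty":0,"tz":-20,"ax":0,"ay":0,"az":0},{"hand":45,"tx":0,"ty":0,"tz":-50,"ax":0,"ay":0,"az":0},{"hand":45,"tx":0,"ty":0,"tz":-90,"ax":0,"ay":0,"az":0},{"hand":45,"tx":0,"ty":0,"tz":-110,"ax":0,"ay":0,"az":0},{"hand":45,"tx":0,"ty":0,"tz":-110,"ax":0,"ay":0,"az":0}]'

```text
time_s: 13.2
tcp_pos: [558.2, 296.4, 154.0]
orientation: [[1.0, 0.001, 0.004], [0.001, -1.0, 0.002], [0.004, -0.002, -1.0]]
ft_force: [-0.0, -0.0, -1.1]
opening: 0.662
grasp_force: 30.0
```

step_arm --series '[{"hand":45,"tx":-2,"ty":30,"tz":0,"ax":0,"ay":0,"az":0},{"hand":45,"tx":-4,"ty":75,"tz":0,"ax":0,"ay":0,"az":0},{"hand":45,"tx":-6,"ty":125,"tz":0,"ax":0,"ay":0,"az":0},{"hand":45,"tx":-8,"ty":175,"tz":0,"ax":0,"ay":0,"az":0},{"hand":45,"tx":-10,"ty":225,"tz":0,"ax":0,"ay":0,"az":0},{"hand":45,"tx":-11,"ty":270,"tz":0,"ax":0,"ay":0,"az":0},{"hand":45,"tx":-11,"ty":300,"tz":0,"ax":0,"ay":0,"az":0},{"hand":45,"tx":-11,"ty":321,"tz":0,"ax":0,"ay":0,"az":0},{"hand":45,"tx":-11,"ty":321,"tz":5,"ax":0,"ay":0,"az":0},{"hand":45,"tx":-11,"ty":321,"tz":5,"ax":0,"ay":0,"az":0}]'

```text
time_s: 14.45
tcp_pos: [545.7, -23.7, 145.6]
orientation: [[1.0, 0.002, -0.002], [0.002, -1.0, 0.001], [-0.002, -0.001, -1.0]]
ft_force: [-0.1, 0.9, -0.3]
opening: 0.661
grasp_force: 30.0
```

```bash
python3 - <<'E'
from h import *
s=env.read_state();print(s['tcp_pos'],s['opening'])
a=cam('wrist')['frame'][150:330,220:420];ims=[cv2.resize(a,(444,400))]
for n in ['scene','side']:
    c=cam(n);f=c['frame'];x,y=proj(c,n,(547,-25,80)).astype(int)
    f=cv2.resize(f[y-40:y+40,x-35:x+35],(350,400),interpolation=cv2.INTER_CUBIC)
    ims.append(f)
o=np.hstack(ims);cv2.imwrite('pics/w6.png',cv2.resize(o,(800,280)))
E
```

```text
[545.6696632  -23.66633351 145.58387415] 0.6606899719054994
```

View pics/w6.png

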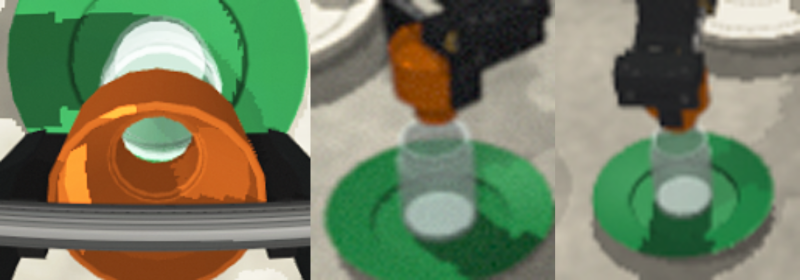

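The funnel sits right over the jar mouth in all three views. Lowering.

step_arm --series '[{"hand":45,"tx":0,"ty":0,"tz":10,"ax":0,"ay":0,"az":0},{"hand":45,"tx":0,"ty":0,"tz":20,"ax":0,"ay":0,"az":0},{"hand":45,"tx":0,"ty":0,"tz":28,"ax":0,"ay":0,"az":0},{"hand":45,"tx":0,"ty":0,"tz":35,"ax":0,"ay":0,"az":0},{"hand":45,"tx":0,"ty":0,"tz":40,"ax":0,"ay":0,"az":0},{"hand":45,"tx":0,"ty":0,"tz":43,"ax":0,"ay":0,"az":0},{"hand":45,"tx":0,"ty":0,"tz":45,"ax":0,"ay":0,"az":0},{"hand":45,"tx":0,"ty":0,"tz":46,"ax":0,"ay":0,"az":0},{"hand":45,"tx":0,"ty":0,"tz":46,"ax":0,"ay":0,"az":0},{"hand":45,"tx":0,"ty":0,"tz":46,"ax":0,"ay":0,"az":0}]'

```text
time_s: 15.85
tcp_pos: [546.4, -25.1, 100.6]
orientation: [[1.0, 0.001, 0.0], [0.001, -1.0, -0.0], [0.0, 0.0, -1.0]]
ft_force: [0.5, -1.0, -0.2]
opening: 0.661
grasp_force: 30.0
```

step_arm --series '[{"hand":45,"tx":0,"ty":0,"tz":0.5,"ax":0,"ay":0,"az":0},{"hand":45,"tx":0,"ty":0,"tz":1,"ax":0,"ay":0,"az":0},{"hand":45,"tx":0,"ty":0,"tz":1.3,"ax":0,"ay":0,"az":0},{"hand":45,"tx":0,"ty":0,"tz":1.6,"ax":0,"ay":0,"az":0},{"hand":45,"tx":0,"ty":0,"tz":1.6,"ax":0,"ay":0,"az":0},{"hand":45,"tx":0,"ty":0,"tz":1.6,"ax":0,"ay":0,"az":0},{"hand":45,"tx":0,"ty":0,"tz":1.6,"ax":0,"ay":0,"az":0},{"hand":45,"tx":0,"ty":0,"tz":1.6,"ax":0,"ay":0,"az":0},{"hand":45,"tx":0,"ty":0,"tz":1.6,"ax":0,"ay":0,"az":0},{"hand":45,"tx":0,"ty":0,"tz":1.6,"ax":0,"ay":0,"az":0}]'

```text
time_s: 17.1
tcp_pos: [546.4, -25.2, 99.2]
orientation: [[1.0, 0.001, 0.0], [0.001, -1.0, -0.0], [0.0, 0.0, -1.0]]
ft_force: [-1.2, 0.2, 4.8]
opening: 0.659
grasp_force: 30.0
```

step_arm --series '[{"hand":68,"tx":0,"ty":0,"tz":0,"ax":0,"ay":0,"az":0},{"hand":72,"tx":0,"ty":0,"tz":0,"ax":0,"ay":0,"az":0},{"hand":80,"tx":0,"ty":0,"tz":0,"ax":0,"ay":0,"az":0},{"hand":90,"tx":0,"ty":0,"tz":0,"ax":0,"ay":0,"az":0},{"hand":95,"tx":0,"ty":0,"tz":0,"ax":0,"ay":0,"az":0},{"hand":95,"tx":0,"ty":0,"tz":-20,"ax":0,"ay":0,"az":0},{"hand":95,"tx":0,"ty":0,"tz":-50,"ax":0,"ay":0,"az":0},{"hand":95,"tx":0,"ty":0,"tz":-80,"ax":0,"ay":0,"az":0},{"hand":95,"tx":0,"ty":0,"tz":-100,"ax":0,"ay":0,"az":0},{"hand":95,"tx":0,"ty":0,"tz":-100,"ax":0,"ay":0,"az":0}]'

```text
time_s: 18.35
tcp_pos: [547.3, -25.2, 200.2]
orientation: [[1.0, 0.001, 0.003], [0.001, -1.0, -0.0], [0.003, 0.0, -1.0]]
ft_force: [-0.9, -0.0, -1.0]
opening: 0.949
grasp_force: 0.0
```

step_arm --series '[{"hand":100,"tx":-15,"ty":-40,"tz":0,"ax":0,"ay":0,"az":0},{"hand":100,"tx":-30,"ty":-85,"tz":0,"ax":0,"ay":0,"az":0},{"hand":100,"tx":-50,"ty":-135,"tz":0,"ax":0,"ay":0,"az":0},{"hand":100,"tx":-70,"ty":-185,"tz":20,"ax":0,"ay":0,"az":0},{"hand":100,"tx":-85,"ty":-235,"tz":40,"ax":0,"ay":0,"az":0},{"hand":100,"tx":-95,"ty":-280,"tz":60,"ax":0,"ay":0,"az":0},{"hand":100,"tx":-105,"ty":-315,"tz":80,"ax":0,"ay":0,"az":0},{"hand":100,"tx":-105,"ty":-327,"tz":90,"ax":0,"ay":0,"az":0},{"hand":100,"tx":-105,"ty":-327,"tz":90,"ax":0,"ay":0,"az":0},{"hand":100,"tx":-105,"ty":-327,"tz":90,"ax":0,"ay":0,"az":0}]'

```text
time_s: 19.6
tcp_pos: [442.2, 299.5, 109.3]
orientation: [[1.0, -0.002, 0.001], [-0.002, -1.0, -0.001], [0.001, 0.001, -1.0]]
ft_force: [-0.2, -0.1, 0.2]
opening: 1.0
grasp_force: 0.0
```

```bash
python3 - <<'E'
from h import *
s=env.read_state();print(s['tcp_pos'],s['opening'])
c=cam('wrist','p7');h=cv2.cvtColor(c['frame'],cv2.COLOR_BGR2HSV)
np.save('w7.npy',dict(R=c['R'],t=c['t'],intrinsics=c['intrinsics']),allow_pickle=True)
st,m=blob(cv2.inRange(h,(0,120,40),(4,255,255))>0)[0]
P=planemap(c,'wrist',m,19);print(st,np.round(P.min(0)),np.round(P.max(0)),(P.min(0)+P.max(0))/2)
ims=[cv2.resize(c['frame'],(800,500))[:400]]
r=[]
for n in ['scene','side']:
    d=cam(n);x,y=proj(d,n,(547,-25,80)).astype(int)
    r.append(cv2.resize(d['frame'][y-40:y+40,x-60:x+60],(300,200),interpolation=cv2.INTER_CUBIC))
r=np.hstack(r+[np.zeros((200,200,3),np.uint8)])
cv2.imwrite('pics/w7.png',np.vstack([ims[0],r]))
E
```

```text
[442.17340301 299.50387669 109.26263182] 0.9996215393847128
[285, 173, 73, 71, 3938] [414. 272.] [470. 327.] [441.63220899 299.37919924]
```

View pics/w7.png

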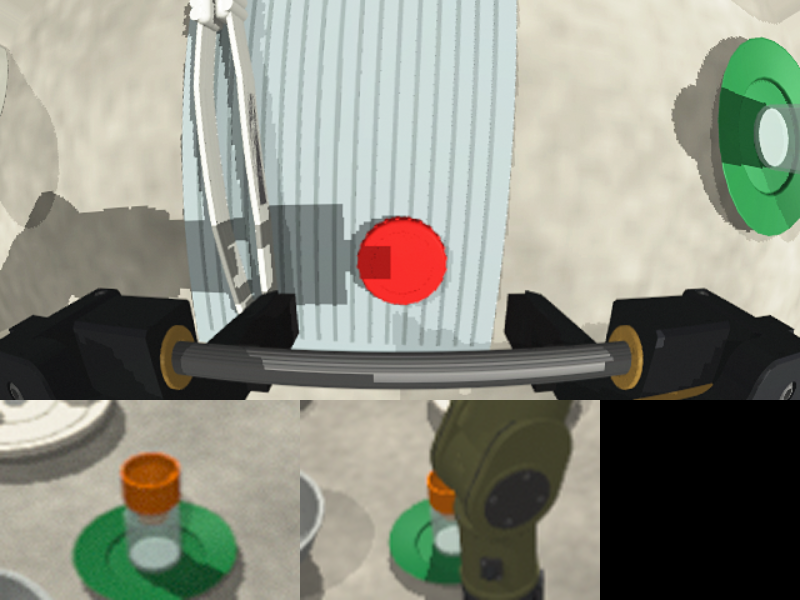

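The funnel is seated level. The lid is at (441.6, 299.4), so I'm descending on it and gripping.

step_arm --series '[{"hand":100,"tx":0,"ty":2,"tz":20,"ax":0,"ay":0,"az":0},{"hand":100,"tx":0,"ty":2,"tz":50,"ax":0,"ay":0,"az":0},{"hand":100,"tx":0,"ty":2,"tz":72,"ax":0,"ay":0,"az":0},{"hand":100,"tx":0,"ty":2,"tz":84,"ax":0,"ay":0,"az":0},{"hand":100,"tx":0,"ty":2,"tz":88,"ax":0,"ay":0,"az":0},{"hand":100,"tx":0,"ty":2,"tz":90,"ax":0,"ay":0,"az":0},{"hand":80,"tx":0,"ty":2,"tz":90,"ax":0,"ay":0,"az":0},{"hand":70,"tx":0,"ty":2,"tz":90,"ax":0,"ay":0,"az":0},{"hand":60,"tx":0,"ty":2,"tz":90,"ax":0,"ay":0,"az":0},{"hand":40,"tx":0,"ty":2,"tz":90,"ax":0,"ay":0,"az":0}]'

```text
time_s: 21.0
tcp_pos: [441.1, 299.8, 19.1]
orientation: [[1.0, 0.001, 0.0], [0.001, -1.0, 0.0], [0.0, -0.0, -1.0]]
ft_force: [-1.2, 0.0, 2.0]
opening: 0.608
grasp_force: 30.0
```

step_arm --series '[{"hand":40,"tx":0,"ty":0,"tz":0,"ax":0,"ay":0,"az":0},{"hand":40,"tx":0,"ty":0,"tz":0,"ax":0,"ay":0,"az":0},{"hand":40,"tx":0,"ty":0,"tz":0,"ax":0,"ay":0,"az":0},{"hand":40,"tx":0,"ty":0,"tz":0,"ax":0,"ay":0,"az":0},{"hand":40,"tx":0,"ty":0,"tz":0,"ax":0,"ay":0,"az":0},{"hand":40,"tx":0,"ty":0,"tz":-10,"ax":0,"ay":0,"az":0},{"hand":40,"tx":0,"ty":0,"tz":-30,"ax":0,"ay":0,"az":0},{"hand":40,"tx":0,"ty":0,"tz":-60,"ax":0,"ay":0,"az":0},{"hand":40,"tx":0,"ty":0,"tz":-70,"ax":0,"ay":0,"az":0},{"hand":40,"tx":0,"ty":0,"tz":-70,"ax":0,"ay":0,"az":0}]'

```text
time_s: 22.25
tcp_pos: [441.3, 300.0, 89.3]
orientation: [[1.0, 0.001, 0.001], [0.001, -1.0, 0.001], [0.001, -0.001, -1.0]]
ft_force: [-0.2, -0.5, -0.4]
opening: 0.611
grasp_force: 30.0
```

```bash
python3 - <<'E'
from h import *
print(np.round(env.read_state()['joints'],3))
E
```

```text
[-0.717  0.829  0.056  1.971 -0.122  0.344 -2.134]
```

step_arm --series '[{"hand":40,"tx":8,"ty":15,"tz":0,"ax":0,"ay":0,"az":-0.175},{"hand":40,"tx":20,"ty":35,"tz":0,"ax":0,"ay":0,"az":-0.35},{"hand":40,"tx":35,"ty":60,"tz":0,"ax":0,"ay":0,"az":-0.525},{"hand":40,"tx":50,"ty":90,"tz":0,"ax":0,"ay":0,"az":-0.7},{"hand":40,"tx":65,"ty":115,"tz":0,"ax":0,"ay":0,"az":-0.875},{"hand":40,"tx":80,"ty":140,"tz":0,"ax":0,"ay":0,"az":-1.05},{"hand":40,"tx":95,"ty":165,"tz":0,"ax":0,"ay":0,"az":-1.225},{"hand":40,"tx":102,"ty":180,"tz":0,"ax":0,"ay":0,"az":-1.4},{"hand":40,"tx":106,"ty":188.5,"tz":0,"ax":0,"ay":0,"az":-1.571},{"hand":40,"tx":106,"ty":188.5,"tz":0,"ax":0,"ay":0,"az":-1.571}]'

```text
time_s: 23.5
tcp_pos: [546.7, 110.1, 87.6]
orientation: [[0.003, 1.0, -0.002], [1.0, -0.003, -0.0], [-0.0, -0.002, -1.0]]
ft_force: [-1.0, -0.3, -0.2]
opening: 0.609
grasp_force: 30.0
```

step_arm --series '[{"hand":40,"tx":0,"ty":0,"tz":10,"ax":0,"ay":0,"az":0},{"hand":40,"tx":0,"ty":0,"tz":30,"ax":0,"ay":0,"az":0},{"hand":40,"tx":0,"ty":0,"tz":50,"ax":0,"ay":0,"az":0},{"hand":40,"tx":0,"ty":0,"tz":62,"ax":0,"ay":0,"az":0},{"hand":40,"tx":0,"ty":0,"tz":68,"ax":0,"ay":0,"az":0},{"hand":40,"tx":0,"ty":0,"tz":71,"ax":0,"ay":0,"az":0},{"hand":40,"tx":0,"ty":0,"tz":73,"ax":0,"ay":0,"az":0},{"hand":40,"tx":0,"ty":0,"tz":73,"ax":0,"ay":0,"az":0},{"hand":40,"tx":0,"ty":0,"tz":73,"ax":0,"ay":0,"az":0},{"hand":40,"tx":0,"ty":0,"tz":73,"ax":0,"ay":0,"az":0}]'

```text
time_s: 24.75
tcp_pos: [547.4, 111.3, 16.1]
orientation: [[-0.001, 1.0, 0.0], [1.0, 0.001, 0.0], [0.0, 0.0, -1.0]]
ft_force: [-0.0, 0.1, -0.3]
opening: 0.613
grasp_force: 30.0
```

step_arm --series '[{"hand":40,"tx":0,"ty":0,"tz":0.8,"ax":0,"ay":0,"az":0},{"hand":40,"tx":0,"ty":0,"tz":1.5,"ax":0,"ay":0,"az":0},{"hand":40,"tx":0,"ty":0,"tz":2.1,"ax":0,"ay":0,"az":0},{"hand":40,"tx":0,"ty":0,"tz":2.1,"ax":0,"ay":0,"az":0},{"hand":64,"tx":0,"ty":0,"tz":2.1,"ax":0,"ay":0,"az":0},{"hand":70,"tx":0,"ty":0,"tz":2.1,"ax":0,"ay":0,"az":0},{"hand":78,"tx":0,"ty":0,"tz":2.1,"ax":0,"ay":0,"az":0},{"hand":78,"tx":0,"ty":0,"tz":-10,"ax":0,"ay":0,"az":0},{"hand":78,"tx":0,"ty":0,"tz":-50,"ax":0,"ay":0,"az":0},{"hand":78,"tx":0,"ty":0,"tz":-100,"ax":0,"ay":0,"az":0}]'

```text
time_s: 26.0
tcp_pos: [546.6, 111.1, 117.0]
orientation: [[-0.001, 1.0, -0.002], [1.0, 0.001, -0.001], [-0.001, -0.002, -1.0]]
ft_force: [1.0, 0.2, 0.2]
opening: 0.78
grasp_force: 0.0
```

step_arm --series '[{"hand":78,"tx":30,"ty":-5,"tz":-20,"ax":0,"ay":0,"az":0.175},{"hand":78,"tx":65,"ty":-15,"tz":-40,"ax":0,"ay":0,"az":0.35},{"hand":78,"tx":105,"ty":-25,"tz":-40,"ax":0,"ay":0,"az":0.525},{"hand":78,"tx":145,"ty":-35,"tz":-40,"ax":0,"ay":0,"az":0.7},{"hand":78,"tx":185,"ty":-45,"tz":-40,"ax":0,"ay":0,"az":0.875},{"hand":78,"tx":225,"ty":-55,"tz":-40,"ax":0,"ay":0,"az":1.05},{"hand":78,"tx":260,"ty":-65,"tz":-40,"ax":0,"ay":0,"az":1.225},{"hand":78,"tx":285,"ty":-72,"tz":-40,"ax":0,"ay":0,"az":1.4},{"hand":78,"tx":295,"ty":-72,"tz":-40,"ax":0,"ay":0,"az":1.571},{"hand":78,"tx":295,"ty":-72,"tz":-40,"ax":0,"ay":0,"az":1.571}]'

```text
time_s: 27.25
tcp_pos: [474.1, 407.5, 156.4]
orientation: [[1.0, 0.005, -0.0], [0.005, -1.0, 0.001], [-0.0, -0.001, -1.0]]
ft_force: [0.3, -0.3, 0.2]
opening: 0.781
grasp_force: 0.0
```

```bash
python3 - <<'E'
from h import *
s=env.read_state();print(s['tcp_pos'],s['opening'],np.round(s['joints'],2))
c=cam('wrist','p8')
np.save('w8.npy',dict(R=c['R'],t=c['t'],intrinsics=c['intrinsics']),allow_pickle=True)
cv2.imwrite('pics/w8.png',cv2.resize(c['frame'][60:360,160:480],(640,600)))
for n in ['scene','side','wrist']:
    d=cam(n);h=cv2.cvtColor(d['frame'],cv2.COLOR_BGR2HSV)
    st,m=blob(cv2.inRange(h,(0,120,40),(4,255,255))>0)[0]
    P=planemap(d,n,m,12);print(n,st,(P.min(0)+P.max(0))/2,np.ptp(P,axis=0))
E
```

```text
[474.09233967 407.52505284 156.38473719] 0.7813080380568925 [-0.8   0.8   0.03  1.65 -0.03  0.68 -2.32]
scene [290, 243, 23, 19, 312] [549.07844232 114.17547528] [58.20563161 62.24130138]Traceback (most recent call last):
  File "<stdin>", line 8, in <module>
IndexError: list index out of range
```

View pics/w8.png

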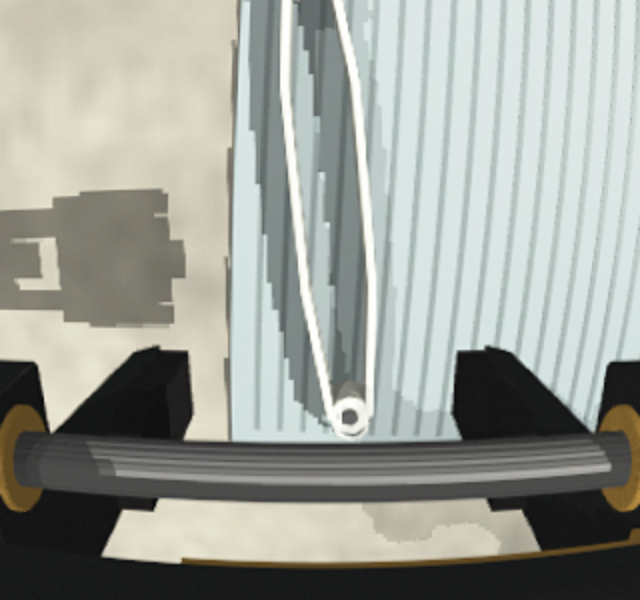

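Picture shows the hinge at crop (350,417) and the arms at (285,80)/(355,80) and (300,230)/(372,230). I'm mapping these to the world.

```bash
python3 - <<'E'
from h import *
c=np.load('w8.npy',allow_pickle=True).item();f=cv2.imread('pics/p8.png')
for p in [(350,417),(285,90),(352,80),(289,140),(363,160),(302,240),(373,260),(375,300)]:
    print(p,np.round(at(c,'wrist',(160+p[0]/2,60+p[1]/2),27),1))
b=np.load('w5.npy',allow_pickle=True).item()
for p in [(240,146),(262,142),(240,178),(266,173)]: print('w5',p,np.round(at(b,'wrist',(p[0]/1.25,p[1]/1.25),22),1))
# bright narrow arms: warp top view at z=27
xs=np.arange(650,380,-1.);ys=np.arange(460,350,-.5)
m=np.array([[proj(c,'wrist',(x,y,27)) for y in ys] for x in xs],np.float32)
t=cv2.remap(f,m[...,0],m[...,1],cv2.INTER_LINEAR)
b=(t.min(2)>215)
for x in range(620,390,-15):
    r=np.nonzero(b[int(650-x)])[0]
    print(x, ys[r].min() if len(r) else None, ys[r].max() if len(r) else None,len(r))
cv2.imwrite('pics/top.png',cv2.resize(t,(440,540)))
E
```

```text
(350, 417) [402.6 393.8  27. ]
(285, 90) [553.4 423.6  27. ]
(352, 80) [557.8 395.3  27. ]
(289, 140) [531.9 421.9  27. ]
(363, 160) [523.5 390.3  27. ]
(302, 240) [488.4 416.4  27. ]
(373, 260) [479.6 385.2  27. ]
(375, 300) [461.2 383.8  27. ]
w5 (240, 146) [622.5 427.2  22. ]
w5 (262, 142) [624.4 406.9  22. ]
w5 (240, 178) [595.3 428.5  22. ]
w5 (266, 173) [598.3 404.3  22. ]
620 350.5 430.5 146
605 353.5 429.0 95
590 354.5 441.0 64
575 350.5 442.5 63
560 350.5 443.0 62
545 350.5 443.5 61
530 350.5 443.5 51
515 350.5 444.0 51
500 350.5 446.0 52
485 350.5 446.5 48
470 350.5 446.5 44
455 350.5 415.0 22
440 383.5 428.5 16
425 384.0 449.5 16
410 383.5 450.0 41
395 386.5 401.0 15
```

View pics/top.png

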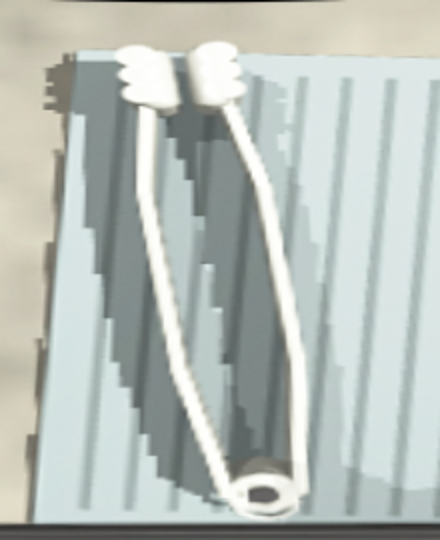

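Tongs: jaw end (627.5,414), hinge end (392,394), so centre (511.5,404.3) and yaw +0.085; length is 235 mm, as expected. I'll grip 33 mm hinge-side of the centre, to keep the fingers clear of the plate's rim when placing.

step_arm --series '[{"hand":78,"tx":3.5,"ty":5,"tz":20,"ax":0,"ay":0,"az":-0.085},{"hand":78,"tx":3.5,"ty":5,"tz":60,"ax":0,"ay":0,"az":-0.085},{"hand":78,"tx":3.5,"ty":5,"tz":100,"ax":0,"ay":0,"az":-0.085},{"hand":78,"tx":3.5,"ty":5,"tz":122,"ax":0,"ay":0,"az":-0.085},{"hand":78,"tx":3.5,"ty":5,"tz":132,"ax":0,"ay":0,"az":-0.085},{"hand":78,"tx":3.5,"ty":5,"tz":137,"ax":0,"ay":0,"az":-0.085},{"hand":60,"tx":3.5,"ty":5,"tz":137,"ax":0,"ay":0,"az":-0.085},{"hand":48,"tx":3.5,"ty":5,"tz":137,"ax":0,"ay":0,"az":-0.085},{"hand":38,"tx":3.5,"ty":5,"tz":137,"ax":0,"ay":0,"az":-0.085},{"hand":20,"tx":3.5,"ty":5,"tz":137,"ax":0,"ay":0,"az":-0.085}]'

```text
time_s: 28.65
tcp_pos: [478.6, 401.5, 19.4]
orientation: [[0.996, 0.086, 0.001], [0.086, -0.996, 0.001], [0.001, -0.0, -1.0]]
ft_force: [0.6, -0.3, 1.9]
opening: 0.383
grasp_force: 29.9
```

step_arm --series '[{"hand":15,"tx":0,"ty":0,"tz":0,"ax":0,"ay":0,"az":0},{"hand":15,"tx":0,"ty":0,"tz":0,"ax":0,"ay":0,"az":0},{"hand":15,"tx":0,"ty":0,"tz":0,"ax":0,"ay":0,"az":0},{"hand":15,"tx":0,"ty":0,"tz":0,"ax":0,"ay":0,"az":0},{"hand":15,"tx":0,"ty":0,"tz":0,"ax":0,"ay":0,"az":0},{"hand":15,"tx":0,"ty":0,"tz":-10,"ax":0,"ay":0,"az":0},{"hand":15,"tx":0,"ty":0,"tz":-40,"ax":0,"ay":0,"az":0},{"hand":15,"tx":0,"ty":0,"tz":-90,"ax":0,"ay":0,"az":0},{"hand":15,"tx":0,"ty":0,"tz":-140,"ax":0,"ay":0,"az":0},{"hand":15,"tx":0,"ty":0,"tz":-180,"ax":0,"ay":0,"az":0}]'

```text
time_s: 29.9
tcp_pos: [478.4, 401.1, 201.1]
orientation: [[0.996, 0.085, 0.001], [0.085, -0.996, 0.0], [0.001, -0.0, -1.0]]
ft_force: [0.7, -0.0, -1.6]
opening: 0.386
grasp_force: 29.9
```

step_arm --series '[{"hand":15,"tx":-1,"ty":30,"tz":0,"ax":0,"ay":0,"az":0.01},{"hand":15,"tx":-2,"ty":85,"tz":0,"ax":0,"ay":0,"az":0.02},{"hand":15,"tx":-3,"ty":145,"tz":0,"ax":0,"ay":0,"az":0.03},{"hand":15,"tx":-4,"ty":205,"tz":0,"ax":0,"ay":0,"az":0.04},{"hand":15,"tx":-5,"ty":265,"tz":0,"ax":0,"ay":0,"az":0.05},{"hand":15,"tx":-6,"ty":325,"tz":0,"ax":0,"ay":0,"az":0.06},{"hand":15,"tx":-8,"ty":385,"tz":0,"ax":0,"ay":0,"az":0.07},{"hand":15,"tx":-9,"ty":445,"tz":0,"ax":0,"ay":0,"az":0.08},{"hand":15,"tx":-10,"ty":505,"tz":0,"ax":0,"ay":0,"az":0.085},{"hand":15,"tx":-11,"ty":552.6,"tz":0,"ax":0,"ay":0,"az":0.085}]'

```text
time_s: 31.15
tcp_pos: [514.2, -153.3, 199.1]
orientation: [[1.0, -0.002, -0.0], [-0.002, -1.0, -0.001], [-0.0, 0.001, -1.0]]
ft_force: [-0.1, 0.5, -0.7]
opening: 0.384
grasp_force: 29.9
```

step_arm --series '[{"hand":15,"tx":0,"ty":0,"tz":0,"ax":0,"ay":0,"az":0},{"hand":15,"tx":0,"ty":0,"tz":0,"ax":0,"ay":0,"az":0},{"hand":15,"tx":0,"ty":0,"tz":20,"ax":0,"ay":0,"az":0},{"hand":15,"tx":0,"ty":0,"tz":55,"ax":0,"ay":0,"az":0},{"hand":15,"tx":0,"ty":0,"tz":85,"ax":0,"ay":0,"az":0},{"hand":15,"tx":0,"ty":0,"tz":110,"ax":0,"ay":0,"az":0},{"hand":15,"tx":0,"ty":0,"tz":125,"ax":0,"ay":0,"az":0},{"hand":15,"tx":0,"ty":0,"tz":130,"ax":0,"ay":0,"az":0},{"hand":15,"tx":0,"ty":0,"tz":130,"ax":0,"ay":0,"az":0},{"hand":15,"tx":0,"ty":0,"tz":130,"ax":0,"ay":0,"az":0}]'

```text
time_s: 32.4
tcp_pos: [515.4, -150.3, 69.7]
orientation: [[1.0, 0.001, 0.002], [0.001, -1.0, -0.0], [0.002, 0.0, -1.0]]
ft_force: [0.1, -0.5, -0.4]
opening: 0.38
grasp_force: 29.9
```

```bash
python3 - <<'E'
from h import *
s=env.read_state();print(s['tcp_pos'])
c=cam('wrist','p9');np.save('w9.npy',dict(R=c['R'],t=c['t'],intrinsics=c['intrinsics']),allow_pickle=True)
b=cv2.resize(cam('scene')['frame'][130:290,140:400],(650,400))[:, :300]
cv2.imwrite('pics/w9.png',np.hstack([cv2.resize(c['frame'][20:340,80:480],(500,400)),b]))
E
```

```text
[ 515.3972938  -150.30198481   69.72413247]
```

View pics/w9.png

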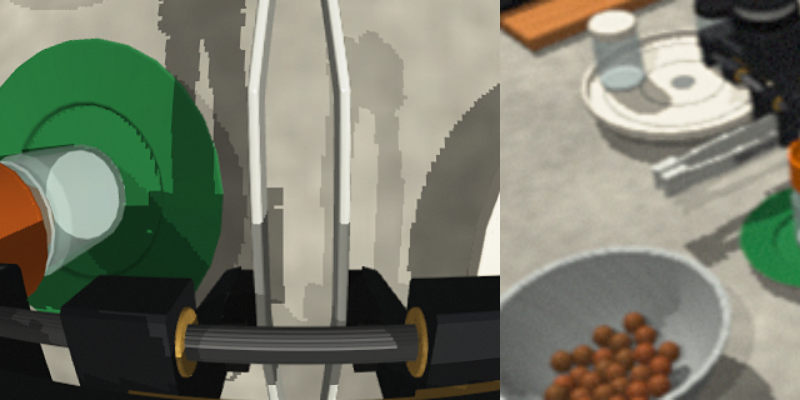

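The tongs hang straight. The gripper body (±93 mm) would pass only about 1–2 mm from the funnel, so I'm shifting 3 mm further right before lowering.

step_arm --series '[{"hand":15,"tx":-1,"ty":2.8,"tz":-3,"ax":0,"ay":0,"az":0},{"hand":15,"tx":-1,"ty":2.8,"tz":-3,"ax":0,"ay":0,"az":0},{"hand":15,"tx":-1,"ty":2.8,"tz":5,"ax":0,"ay":0,"az":0},{"hand":15,"tx":-1,"ty":2.8,"tz":15,"ax":0,"ay":0,"az":0},{"hand":15,"tx":-1,"ty":2.8,"tz":27,"ax":0,"ay":0,"az":0},{"hand":15,"tx":-1,"ty":2.8,"tz":38,"ax":0,"ay":0,"az":0},{"hand":15,"tx":-1,"ty":2.8,"tz":46,"ax":0,"ay":0,"az":0},{"hand":15,"tx":-1,"ty":2.8,"tz":51,"ax":0,"ay":0,"az":0},{"hand":15,"tx":-1,"ty":2.8,"tz":53,"ax":0,"ay":0,"az":0},{"hand":15,"tx":-1,"ty":2.8,"tz":53,"ax":0,"ay":0,"az":0}]'

```text
time_s: 33.75
tcp_pos: [513.9, -153.1, 16.0]
orientation: [[1.0, 0.001, 0.0], [0.001, -1.0, -0.0], [0.0, 0.0, -1.0]]
ft_force: [0.2, -0.5, -1.2]
opening: 0.382
grasp_force: 29.9
```

```bash
python3 - <<'E'
from h import *
s=env.read_state();print(s['tcp_pos'],s['ft_force'])
c=cam('wrist')['frame'];b=cam('scene')['frame']
cv2.imwrite('pics/w10.png',np.hstack([cv2.resize(c[20:340,0:400],(500,400)),cv2.resize(b[150:270,205:295],(300,400))]))
E
```

```text
[ 513.94142628 -153.09590202   16.00080005] [ 0.2279247  -0.51591847 -1.24079944]
```

View pics/w10.png

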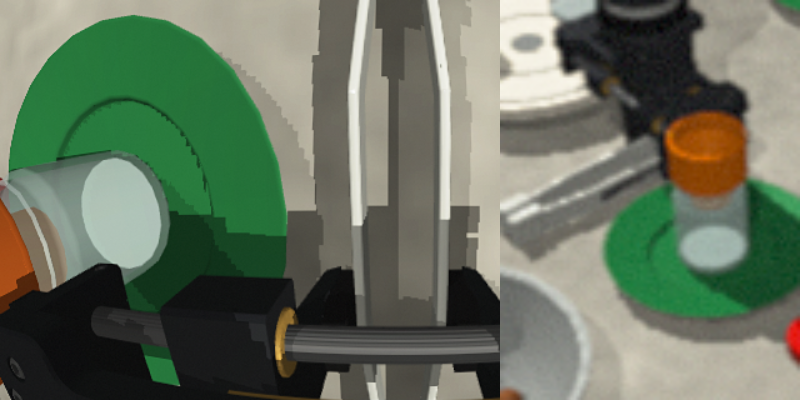

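The funnel and jar are undisturbed and no force shows. I'm lowering the last 1.6 mm, then releasing and lifting straight up.

step_arm --series '[{"hand":15,"tx":0,"ty":0,"tz":0.6,"ax":0,"ay":0,"az":0},{"hand":15,"tx":0,"ty":0,"tz":1.2,"ax":0,"ay":0,"az":0},{"hand":15,"tx":0,"ty":0,"tz":1.7,"ax":0,"ay":0,"az":0},{"hand":15,"tx":0,"ty":0,"tz":1.7,"ax":0,"ay":0,"az":0},{"hand":41,"tx":0,"ty":0,"tz":1.7,"ax":0,"ay":0,"az":0},{"hand":45,"tx":0,"ty":0,"tz":1.7,"ax":0,"ay":0,"az":0},{"hand":48,"tx":0,"ty":0,"tz":1.7,"ax":0,"ay":0,"az":0},{"hand":48,"tx":0,"ty":0,"tz":1.7,"ax":0,"ay":0,"az":0},{"hand":48,"tx":0,"ty":0,"tz":-5,"ax":0,"ay":0,"az":0},{"hand":48,"tx":0,"ty":0,"tz":-15,"ax":0,"ay":0,"az":0}]'

```text
time_s: 35.1
tcp_pos: [513.7, -153.0, 31.4]
orientation: [[1.0, 0.001, -0.0], [0.001, -1.0, -0.0], [-0.0, 0.0, -1.0]]
ft_force: [0.2, -1.0, 0.3]
opening: 0.483
grasp_force: 0.0
```

step_arm --series '[{"hand":48,"tx":0,"ty":0,"tz":-20,"ax":0,"ay":0,"az":0},{"hand":48,"tx":0,"ty":0,"tz":-45,"ax":0,"ay":0,"az":0},{"hand":48,"tx":0,"ty":0,"tz":-75,"ax":0,"ay":0,"az":0},{"hand":48,"tx":0,"ty":0,"tz":-110,"ax":0,"ay":0,"az":0},{"hand":48,"tx":-5,"ty":0,"tz":-150,"ax":0,"ay":0,"az":0},{"hand":48,"tx":-20,"ty":0,"tz":-190,"ax":0,"ay":0,"az":0},{"hand":48,"tx":-40,"ty":0,"tz":-220,"ax":0,"ay":0,"az":0},{"hand":48,"tx":-60,"ty":0,"tz":-240,"ax":0,"ay":0,"az":0},{"hand":48,"tx":-60,"ty":0,"tz":-240,"ax":0,"ay":0,"az":0},{"hand":48,"tx":-60,"ty":0,"tz":-240,"ax":0,"ay":0,"az":0}]'

```text
time_s: 36.35
tcp_pos: [454.3, -153.0, 270.7]
orientation: [[1.0, 0.001, 0.001], [0.001, -1.0, 0.0], [0.001, -0.0, -1.0]]
ft_force: [0.2, 0.3, -0.7]
opening: 0.478
grasp_force: 0.0
```

```bash
python3 - <<'E'
from h import *
s=env.read_state();print(s['time_s'],s['tcp_pos'])
for n in ['scene','side']:
    d=cam(n);h=cv2.cvtColor(d['frame'],cv2.COLOR_BGR2HSV)
    for nm,lo,hi,z in [('green',50,85,16),('red',0,4,12)]:
        try:
            st,m=blob(cv2.inRange(h,(lo,120,40),(hi,255,255))>0)[0];P=planemap(d,n,m,z);print(n,nm,(P.min(0)+P.max(0))/2,np.ptp(P,axis=0))
        except IndexError: pass
# rectified top view from the wrist at z=20
c=cam('wrist');xs=np.arange(720,420,-1.);ys=np.arange(160,-260,-1.)
m=np.array([[proj(c,'wrist',(x,y,20)) for y in ys] for x in xs],np.float32)
t=cv2.remap(c['frame'],m[...,0],m[...,1],cv2.INTER_LINEAR)
f=cam('scene')['frame'][110:290,140:400]
cv2.imwrite('pics/fin.png',np.vstack([cv2.resize(t,(420,300)),cv2.resize(f,(420,290))]))
E
```

```text
36.35 [ 454.30836472 -152.95374831  270.71711159]
scene green [547.27912944 -25.07518885] [170.97954357 169.83322424]
scene red [549.07844232 113.94290421] [58.20563161 62.70644351]
side green [ 190.42720316 -282.55159126] [168.32490896 162.91659376]
side red [545.67624877 114.15702453] [53.68104724 63.43193904]
```

View pics/fin.png

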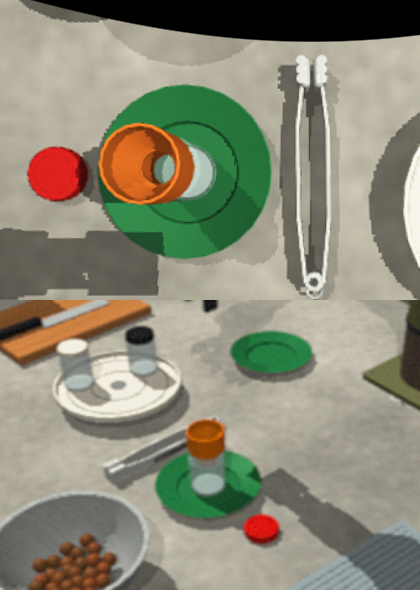

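The final picture shows the funnel level in the jar at the plate's middle, the lid on the left and the tongs straight on the right. The two closed jars are still on the turntable. I'm handing in.

```bash
python3 -c "
from rig import env
print(env.sign_off())"
```

```text
the job is handed in; nothing more can be done
None
```

I handed the job in after about 36 s: jar in the middle of the plate, funnel level in its mouth, lid about 20 mm clear on the left, and tongs straight on the right but about 24 mm clear rather than 20, to keep the gripper off the funnel.

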